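# Close the fogging pump's water filter and turn the water on

### The arm

A 7-joint arm with a two-finger parallel gripper is mounted at the origin on the work surface. World frame = base frame: x ahead of the robot, y to its left, z up, the work surface at z = 0. Lengths are in m, angles in rad, forces in N, time in s.
With the tool pointing down it reaches from about 0.4 to 0.85 m from the base axis. Payload 10.4 kg.
Tool frame: the origin (TCP) lies between the finger pads; the fingertips stand 19 mm ahead of it and the grasp point (between the pads) is the TCP (manip.tip_reach is the z of the fingertips in the tool frame, in m); z points along the fingers, y is the direction in which the jaws open and shut (so a half turn about z gives the same grasp; the last joint's range is limited). The gripper opens to 85 mm and grips with 20 to 120 N. Pads are 22 mm wide; open, the fingers measure 114 mm over their backs; the gripper's body (76 mm by 85 mm) begins 54 mm behind the grasp point. The pads swing forward as they close: fully open they stand 13 mm farther back than shut.
Start: joints at [1.099, 0.332, -0.065, 1.46, 0.022, 1.35, -0.088], TCP at [0.271, -0.563, 0.25] pointing down, gripper open.
Joint ranges: [-2.6, 2.6], [-0.5, 2.12], [-1.47, 1.34], [0.16, 2.42], [-1.27, 4.41], [0.06, 2.06], [-2.6, 2.6]. Speed limits (rad/s): [2.22, 2.22, 2.79, 2.79, 3.14, 3.14, 3.14].

### API

Orientations are given as a unit quaternion [x, y, z, w].
In Python, from workcell import sensors, cams, manip gives the robot as it stands.
- The arm moves only by the shell command python3 -m jog 'ROWS' [FORCE]. ROWS is JSON, a list of rows, each a list of 3 entries, a list of its own where there are three numbers: the shift along the world's x, y, z in m, then the turn, a rotation vector about the world's x, y, z in rad, then the opening in per cent of the stroke, from 0 (shut) to 100 (fully open). In form: [[[dx, dy, dz], [wx, wy, wz], grip], ...]. A call has 1 to 5 rows; each row shifts and turns the pose as measured when the row begins; what a row does not reach is not made up. A row lasts 1/8 s, in which the tool goes at most 62.5 mm and 10.7 degrees, less where a joint would pass 70% of its speed; a pose out of reach is approached as far as the arm can. A call with a gripper value outside its range is refused whole. The fingers move at their own pace and stop on an object; FORCE is the grip in N (left out, the last holds). Time passes only in rows, so rows that do not move let the fingers close. It gives the time, the measured TCP pose, the force and the opening at its end, in the units of the state.
- sensors.get_obs(): the state, without advancing time (a new reading comes with each control period).
- cams.camera(name): name is "scene" or "top" or "wrist"; returns (picture, depth): 384x512x3 uint8, red, green, blue; 384x512 float32, m along the optical axis (not along the pixel's ray), 0 where there is no reading.
- cams.camera_model(name): a dict with "intrinsics" (3x3 intrinsics, pixels), "view" (4x4, takes a point from world to camera coordinates). Camera axes: x right, y down, z forward; pixel columns grow to the right and rows downward; lengths in m; the calibration is good to about 2 mm. A picture is of the moment at which its call begins: read the wrist's pose just before it. camera_model takes no time and is no camera call; for the wrist camera it gives the pose at the moment of the call.
- manip.hand_in(): hands the job in, once; it reports no verdict.
The state is a dict: "clock": time; "joint_pos": joint angles; "joint_velocities": joint speeds; "tau": joint torques, N m; "position": TCP position; "ee_rot": TCP orientation; "ft_force": force on the tool from outside, world axes, zero at the start; "torque": the same for the moment, N m; "grip_width": opening from 0.0 (shut) to 1.0 (fully open).
Only numpy, scipy, OpenCV 4.12 (cv2) and the standard library are available. Lean on these libraries where they do the work, as an engineer would, in place of code of your own. Each camera call takes 0.05 s, during which the arm holds its last target.

### The job

The filter of the cheese room's fogging pump has been cleaned: pick up its loose cap, set it on the filter head, press it down against the spring and turn it a quarter turn clockwise until it clicks home, with its grip bar in line with the inlet pipe. Only when the cap is locked, swing the inlet valve's lever fully open, in line with the pipe. Let go of everything and leave the other things on the bench where they are.

Things in the scene. Friction and masses are not known exactly. Their poses are not given: they have to be found in the camera images.
- cap_bar (a point): Loose bayonet cap, grey plastic, about 0.15 kg, standing upright on its plug. Point: on the cap's axis, middle of the grip bar, 40 mm above the bench. z: cap's axis, up; x: along the bar. Bar 64 long (x), 14 thick (y), 22 high (11 above to 11 below this point), standing on a round flange 86 in diameter. The cap is the same after half a turn.
- cap_flange (a point): Centre of the underside of the cap's flange, 18 mm below cap_bar; the flange is 7 thick. Below it hangs the plug: 49 in diameter, 22 long, foot chamfered 3 mm. A thin skirt hangs 8 mm below the flange's rim and passes outside the filter head.
- cap_lug (a point): Middle of one of the plug's two opposite lugs, 24.5 mm from the axis under one end of the grip bar (the other lies under the other end). Each lug is 11 wide, 6 high and reaches 31 mm from the axis; tops 11 mm, undersides 17 mm below the flange's underside.
- head (a point): Filter head, fixed: open top of the upright grey round filter (77 in diameter) on the steel skid. Point: centre of the flat top rim, 135 mm above the bench. z up; the inlet pipe leaves along +y, the outlet along +x. Bore 53 in diameter. Cap LOCKED: bar along y, in line with the inlet pipe, sprung up with the flange's underside 6 mm and cap_bar 24 mm above this point.
- entry_slot (a point): Middle of one of the two opposite entry slots in the rim (the other is half a turn round), 30 mm from the head's axis, 85 degrees counter-clockwise (from above) of the head's +y: the bar then lies across the inlet pipe. Axes as the head's. Slots reach 33 mm from the axis; lugs have 7 degrees of play each way. The cap cannot turn counter-clockwise from here.
- catch (a point): On the rim above one of the two catches, 30 mm from the head's axis along +y. With the flange pressed to less than 3 mm above the rim (resting on it is fine) the lugs pass under the track's roof and turn 85 degrees clockwise from the slots to here; a solid stop is 4 degrees farther. Let up here, they spring up into the catches (4 degrees of play each way).
- element (a joint): How far the white filter element in the bore is pressed down on its spring (m): 0 free, its flat top 6 mm below the rim. The plug's foot meets it when the flange's underside is 16 mm above the rim. It reads about 0.010 with the cap locked, 0.016 with the flange down on the rim. Spring 500 N/m, 4 N at 0, 12 N at 0.016, less the weights.
- inlet_valve (a joint): Angle of the inlet ball valve's lever about its upright stem: 0 = shut, lever across the pipe (head's +x); grows counter-clockwise seen from above; stop at 1.571 = fully open, lever in line with the pipe, pointing away from the filter (head's +y). It stays where it is left; turning takes about 4 N at the sleeve.
- valve_stem (a point): On the axis of the valve's stem at the lever's mid-height, 99 mm above the bench, 150 mm from the filter's axis along the head's +y. Axes as the head's. Below lie the brass valve and the 22 mm pipe, axis 55 mm above the bench (pipe's top at 66 mm, valve's at 74 mm).
- lever_grip (a point): Middle of the black sleeve of the valve's lever, 62 mm from the stem's axis; x points along the lever, away from the stem; z up. The sleeve is 62 long (30 to 92 mm from the stem's axis), 22 wide, 11 high; free space all round it.
- grease_tin: Bystander: a closed aluminium tin 69 in diameter, 38 high, near the cap. Leave alone. Origin: centre of its underside.
- cheese: Bystander: a small cheese wheel 144 in diameter, 52 high, on the bench at the left. Leave alone. Origin: centre of its underside.
- brush: Bystander: a rind brush 190 x 50 x 34 lying at the far right of the work. Leave alone. Origin: centre of its underside.
- logger: Bystander: a white climate display 100 wide and about 80 high standing at the left of the work. Leave alone. Origin: centre of its underside.
Things that resemble listed ones, but are neither listed nor needed, are in the scene too. What is shaped like the part that bears cap_bar but green or red is not meant.

How it is judged:
By the outcome, as a careful person would: the job done as asked, in the order asked, and still so for the second after the job is handed in, with the robot touching nothing.
It also fails if it takes over 56 s, if anything falls off the work surface, if the arm or the gripper's body presses on something with over 40 N, if the wrist force passes 120 N, or if a joint passes its speed limit or range.

## Working session

There is one attempt and no reset: what is moved stays moved. The work goes in short steps, Python scripts to look and compute and a shell command to move; the robot and the scene stay as the last step left them, time stands still between calls to the robot, and variables do not carry over. Pictures are saved under pics/ and viewed, and the job is handed in when it is done.

```bash
ls; mkdir -p pics
python3 - <<'E'
from workcell import sensors, cams, manip
import cv2
print(sensors.get_obs())
for n in ["scene","top"]:
    p,d=cams.camera(n); cv2.imwrite(f"pics/{n}0.png",cv2.cvtColor(p,cv2.COLOR_RGB2BGR))
    import numpy as np
    np.savez(f"pics/{n}0.npz",p=p,d=d); m=cams.camera_model(n); print(n,m)
E
```

```text
pics
{'clock': 0.0, 'joint_pos': array([ 1.09940837,  0.33286749, -0.0647248 ,  1.46092973,  0.02158852,
        1.34987505, -0.08851899]), 'joint_velocities': array([ 0.0007208 , -0.00014694, -0.00027062, -0.00043285, -0.00055539,
       -0.00074692, -0.00179029]), 'tau': array([-5.79348907e-04, -6.25443435e+01,  4.91358095e-02, -3.91604948e+01,
        1.61987019e-02,  1.01132621e-02,  3.45748117e-05]), 'position': array([ 0.27103867, -0.56279863,  0.24952423]), 'ee_rot': array([ 9.74926379e-01,  2.22526574e-01, -1.75314819e-04, -6.69717640e-04]), 'ft_force': array([-0.62249532,  0.42875029, -0.32887549]), 'torque': array([-0.02088786,  0.03639581,  0.00893365]), 'grip_width': 1.001074587012194}
scene {'intrinsics': array([[398.07257676,   0.        , 255.29634253],
       [  0.        , 398.07257676, 198.00447592],
       [  0.        ,   0.        ,   1.        ]]), 'view': array([[ 0.55145863,  0.83391928,  0.02172604, -0.35438157],
       [ 0.46639876, -0.28662024, -0.83685186, -0.13465851],
       [-0.69163977,  0.47162218, -0.54699812,  1.63435595],
       [ 0.        ,  0.        ,  0.        ,  1.        ]])}
top {'intrinsics': array([[473.08700523,   0.        , 254.2785006 ],
       [  0.        , 473.08700523, 192.75204887],
       [  0.        ,   0.        ,   1.        ]]), 'view': array([[-1.63444794e-02, -9.99866390e-01,  2.44469423e-04,
         1.10126931e-01],
       [-9.95394802e-01,  1.62482849e-02, -9.44731740e-02,
         5.41227554e-01],
       [ 9.44565792e-02, -1.78745844e-03, -9.95527378e-01,
         1.44958194e+00],
       [ 0.00000000e+00,  0.00000000e+00,  0.00000000e+00,
         1.00000000e+00]])}
```

View pics/scene0.png

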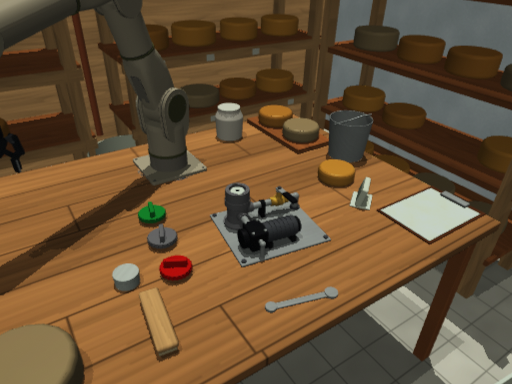

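View pics/top0.png

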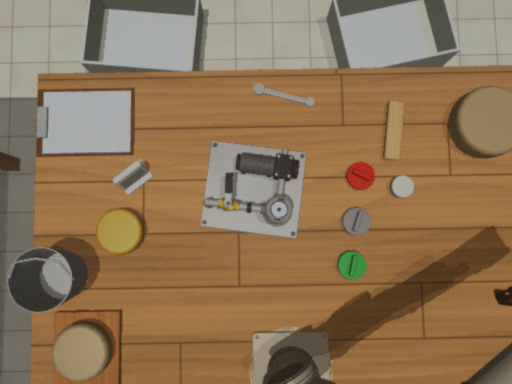

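The top view shows the grey cap at (356,221), between the red one at (361,176) and the green one at (352,265). The filter head is at (279,209), with the inlet pipe running left and the black lever at (231,185) pointing up. I'll measure next.

```bash
cat > h.py <<'E'
import numpy as np, cv2
from workcell import sensors, cams, manip
def load(n):
    z=np.load(f"pics/{n}.npz"); return z['p'],z['d']
def toworld(m,u,v,d):
    K=m['intrinsics'];V=m['view']
    c=np.stack([(u-K[0,2])/K[0,0]*d,(v-K[1,2])/K[1,1]*d,d],-1)
    return (c-V[:3,3])@V[:3,:3]
def cast(m,u,v,z):
    K=m['intrinsics'];V=m['view']
    o=-V[:3,:3].T@V[:3,3]; r=np.array([(u-K[0,2])/K[0,0],(v-K[1,2])/K[1,1],1.])@V[:3,:3]
    return o+r*(z-o[2])/r[2]
def cloud(m,d):
    v,u=np.mgrid[:d.shape[0],:d.shape[1]]
    return toworld(m,u.astype(float),v.astype(float),d.astype(float))
def axis(P):
    c=P[:,:2].mean(0);w,E=np.linalg.eigh(np.cov((P[:,:2]-c).T));a=E[:,1]
    return c,np.degrees(np.arctan2(a[1],a[0])),4*np.sqrt(w)
E
python3 - <<'E'
from h import *
p,d=load('top0');m=cams.camera_model('top')
W=cloud(m,d)
def roi(u0,u1,v0,v1,z0,z1):
    w=W[v0:v1,u0:u1].reshape(-1,3);c=p[v0:v1,u0:u1].reshape(-1,3);k=(w[:,2]>z0)&(w[:,2]<z1);return w[k],c[k]
for n,r in dict(capbar=(335,378,203,238,.040,.06),capfl=(335,378,203,238,.018,.036),lever=(215,245,165,220,.09,.115),pipe=(205,262,195,220,.045,.082),head=(258,300,190,228,.125,.145),tin=(388,418,172,202,.02,.06)).items():
    w,c=roi(*r); print(n,len(w),axis(w),np.percentile(w[:,2],[5,50,95]),'mid',(w.min(0)+w.max(0))/2,c.mean(0))
im=cv2.cvtColor(p,cv2.COLOR_RGB2BGR)
cv2.imwrite('pics/crop0.png',cv2.resize(im[140:290,190:390],None,fx=4,fy=4,interpolation=cv2.INTER_CUBIC))
q,_=load('scene0');im=cv2.cvtColor(q,cv2.COLOR_RGB2BGR)
cv2.imwrite('pics/crop1.png',cv2.resize(im[160:300,120:320],None,fx=4,fy=4,interpolation=cv2.INTER_CUBIC))
E
```

```text
capbar 104 (array([ 0.45033963, -0.21281465]), np.float64(160.29420318190637), array([0.01748114, 0.07248692])) [0.04249821 0.05156846 0.05628542] mid [ 0.45045495 -0.21393903  0.04913345] [114.02884615 106.51923077 102.15384615]
capfl 524 (array([ 0.4501453 , -0.21191763]), np.float64(73.13568728084176), array([0.09142258, 0.09691843])) [0.02357677 0.0296506  0.03453527] mid [ 0.45017062 -0.21435448  0.02705733] [122.54198473 113.71564885 107.69274809]
lever 247 (array([0.54829838, 0.1775165 ]), np.float64(177.27687960111496), array([0.02460296, 0.11666591])) [0.09760872 0.10397219 0.10898534] mid [0.54827839 0.1775498  0.10289275] [95.75708502 91.59919028 86.26720648]
pipe 448 (array([0.503351  , 0.16520322]), np.float64(81.93456898625038), array([0.03240766, 0.19971524])) [0.05719285 0.0660889  0.07373533] mid [0.50178805 0.16651299 0.06608049] [128.57142857 118.52901786  93.98660714]
head 446 (array([0.48521796, 0.03141985]), np.float64(80.85895974898958), array([0.07577581, 0.081278  ])) [0.12698223 0.13347128 0.1388725 ] mid [0.48469801 0.03090541 0.13420295] [134.12556054 131.58295964 130.21973094]
tin 403 (array([ 0.55548075, -0.35677244]), np.float64(102.1407556407293), array([0.06857391, 0.07201282])) [0.03133404 0.03869997 0.04389514] mid [ 0.55592021 -0.35807166  0.03389104] [162.65508685 161.69478908 153.32258065]
```

View pics/crop0.png

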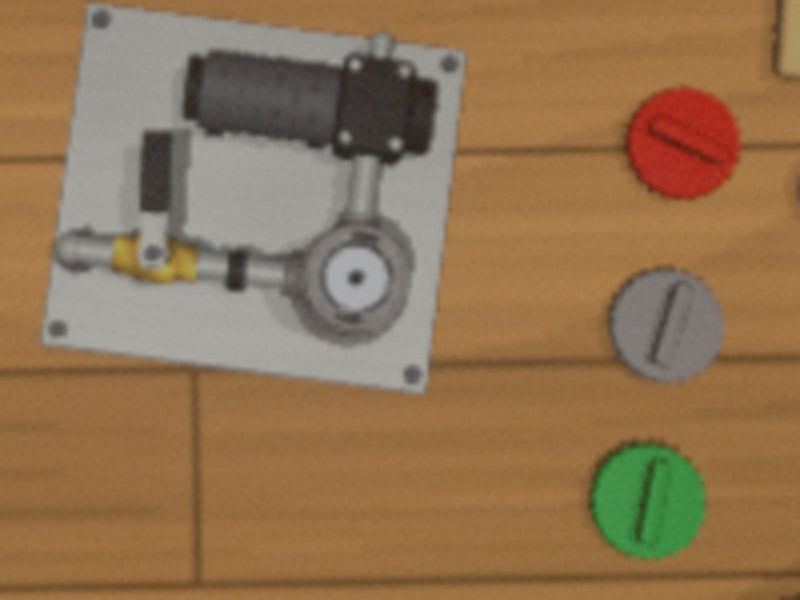

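View pics/crop1.png

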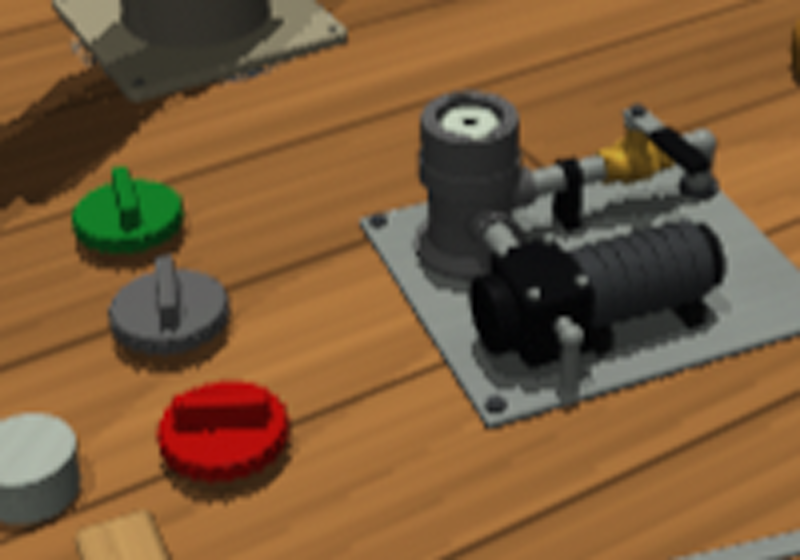

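```bash
python3 -m jog '[[[0.03,0.06,0],[0,0,0.18],100],[[0.03,0.055,0],[0,0,0.18],100],[[0.03,0.055,0],[0,0,0.18],100],[[0.03,0.055,0],[0,0,0.18],100],[[0.03,0.055,0],[0,0,0.18],100]]' 40; python3 -c "
from h import *
print(sensors.get_obs()['joint_pos'])"
```

```text
clock: 0.72
position: [0.415, -0.2871, 0.247]
ee_rot: [0.775, 0.632, -0.002, -0.001]
ft_force: [1.2, -1.3, 0.1]
grip_width: 0.998
[ 0.85651346  0.09276298 -0.36311289  1.75903966  0.03739576  1.29971118
  0.28115947]
```

```bash
python3 -m jog '[[[0.02,0.045,0.003],[0,0,0.18],100],[[0.015,0.03,0],[0,0,0.18],100],[[0,0,0],[0,0,0.18],100],[[0,0,0],[0,0,0.18],100],[[0,0,0],[0,0,0.18],100]]';python3 -m jog '[[[0,0,0],[0,0,0.18],100],[[0,0,0],[0,0,0.18],100],[[0,0,0],[0,0,0.18],100],[[0,0,0],[0,0,0.1],100]]'
python3 - <<'E'
from h import *
o=sensors.get_obs();print(o['joint_pos'])
m=cams.camera_model('wrist');p,d=cams.camera('wrist')
np.savez('pics/w1.npz',p=p,d=d,V=m['view'],K=m['intrinsics']);cv2.imwrite('pics/w1.png',p[:,:,::-1])
V=m['view'];print(-V[:3,:3].T@V[:3,3],V[:3,:3].round(3))
E
```

```text
clock: 1.35
position: [0.4525, -0.2028, 0.2492]
ee_rot: [0.407, 0.913, -0.002, -0.001]
ft_force: [0.2, 0.4, -0.3]
grip_width: 0.999
clock: 1.85
position: [0.4516, -0.2024, 0.2479]
ee_rot: [0.087, 0.996, -0.002, -0.001]
ft_force: [0.1, -0.3, -0.7]
grip_width: 0.999
[ 0.81640336  0.07955229 -0.5114835   1.77537102  0.04591207  1.29897709
  1.69010238]
[ 0.38327529 -0.19031235  0.37183198] [[ 0.174  0.985 -0.006]
 [ 0.948 -0.166  0.273]
 [ 0.267 -0.053 -0.962]]
```

View pics/w1.png

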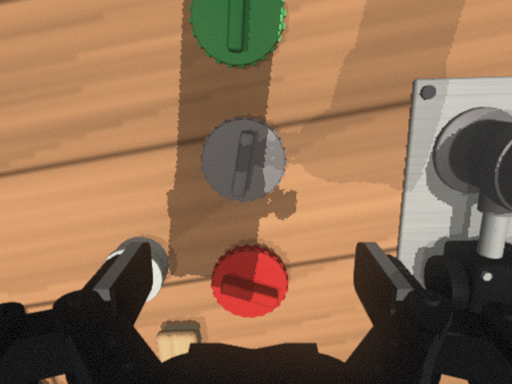

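The wrist view shows the grey cap at (243,160) with its bar from (247,135) to (239,193), the head at right (480,160), and red at (250,280). Next I'll measure the cap here and compare it with the top view.

```bash
cat >> h.py <<'E'
def capmeas(p,d,m,u0,u1,v0,v1,z0=.043,z1=.056,f0=.02,f1=.034):
    W=cloud(m,d)[v0:v1,u0:u1]
    k=((W[...,2]>z0)&(W[...,2]<z1)).astype(np.uint8)
    n,L,s,C=cv2.connectedComponentsWithStats(k);i=1+np.argmax(s[1:,4]);w=W[L==i]
    ys,xs=np.where(L==i)
    r=cv2.minAreaRect(np.stack([xs+u0,ys+v0],1).astype(np.float32))
    print('bar n',s[i,4],axis(w),'z med',np.median(w[:,2]),'rect px',r)
    top=np.array([cast(m,a,b,.051) for a,b in cv2.boxPoints(r)]);print('rect centre at z.051',top.mean(0))
    L1=top[1]-top[0];L2=top[2]-top[1];Lg=L1 if np.hypot(*L1[:2])>np.hypot(*L2[:2]) else L2
    print('ang',np.degrees(np.arctan2(Lg[1],Lg[0]))%180,np.hypot(*L1[:2]),np.hypot(*L2[:2]))
    k=((W[...,2]>f0)&(W[...,2]<f1));w=W[k];c,r=cv2.minEnclosingCircle(w[:,:2].astype(np.float32));print('flange',c,r,np.median(w[:,2]))
E
python3 - <<'E'
from h import *
z=np.load('pics/w1.npz');m={'intrinsics':z['K'],'view':z['V']}
capmeas(z['p'],z['d'],m,195,290,110,205)
p,d=load('top0');capmeas(p,d,cams.camera_model('top'),335,378,203,238)
E
```

```text
bar n 929 (array([ 0.44784496, -0.2139931 ]), np.float64(160.39026335529496), array([0.01593749, 0.07309945])) z med 0.05072250750241769 rect px ((242.00001525878906, 163.5), (14.631507873535156, 65.10198974609375), 9.462323188781738)
rect centre at z.051 [ 0.4484076  -0.21429021  0.051     ]
ang 159.90048202909875 0.06381722272428834 0.013683369304695528
flange (0.4494626522064209, -0.21456101536750793) 0.0449979230761528 0.028968210724869776
bar n 90 (array([ 0.45003354, -0.21296981]), np.float64(160.61804152505056), array([0.016861  , 0.07407447])) z med 0.051568457807751565 rect px ((357.77069091796875, 220.43121337890625), (5.172262191772461, 20.497482299804688), 16.699243545532227)
rect centre at z.051 [ 0.45073441 -0.21267205  0.051     ]
ang 161.29495638923115 0.06278268238456511 0.015703104048642044
flange (0.4502597451210022, -0.21424853801727295) 0.04552404209971428 0.02935340694418656
```

```bash
python3 -m jog '[[[-0.002,-0.011,-0.05],[0,0,-0.171],100],[[0,0,-0.05],[0,0,0],100],[[0,0,-0.03],[0,0,0],100],[[0,0,0],[0,0,0],100]]'
python3 - <<'E'
from h import *
o=sensors.get_obs();q=o['ee_rot'];print(o['position'],np.degrees(2*np.arctan2(q[1],q[0])))
m=cams.camera_model('wrist');p,d=cams.camera('wrist')
np.savez('pics/w2.npz',p=p,d=d,V=m['view'],K=m['intrinsics']);cv2.imwrite('pics/w2.png',p[:,:,::-1])
E
```

```text
clock: 2.4
position: [0.4489, -0.2137, 0.1146]
ee_rot: [0.176, 0.984, -0.002, -0.001]
ft_force: [-0.5, 0.7, 0.6]
grip_width: 1.004
[ 0.44894079 -0.21368012  0.11461496] 159.70848966513796
```

View pics/w2.png

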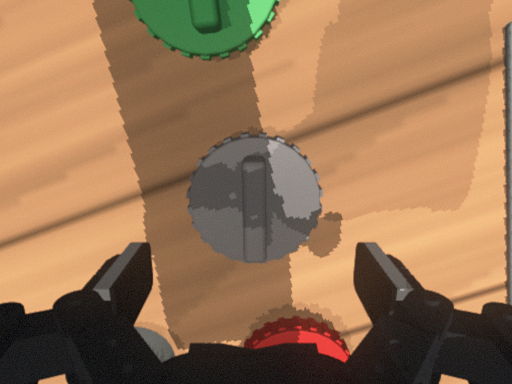

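The bar is vertical at column 255, midway between the fingers, so the approach is lined up. I'll descend and grip.

```bash
python3 -m jog '[[[0,0,-0.04],[0,0,0],100],[[0,0,-0.02],[0,0,0],100],[[0,0,-0.003],[0,0,0],60],[[0,0,0],[0,0,0],0],[[0,0,0],[0,0,0],0]]' 60;python3 -m jog '[[[0,0,0],[0,0,0],0],[[0,0,0],[0,0,0],0]]'
```

```text
clock: 3.08
position: [0.4551, -0.2165, 0.06]
ee_rot: [0.178, 0.984, -0.005, 0.005]
ft_force: [0.5, 0.9, -0.3]
grip_width: 0.378
clock: 3.32
position: [0.4556, -0.2168, 0.0612]
ee_rot: [0.178, 0.984, -0.005, 0.006]
ft_force: [0.8, 0.9, -1.8]
grip_width: 0.135
```

Run:
```python
from h import *
o=sensors.get_obs();q=o['ee_rot'];print(o['joint_pos'],o['grip_width'])
m=cams.camera_model('wrist');p,d=cams.camera('wrist')
cv2.imwrite('pics/w3.png',p[:,:,::-1])
```

```text
[ 0.77492529  0.30002401 -0.47594784  1.96398473  0.18427394  0.90350503
  1.41769494] 0.1352210045472882
```

View pics/w3.png

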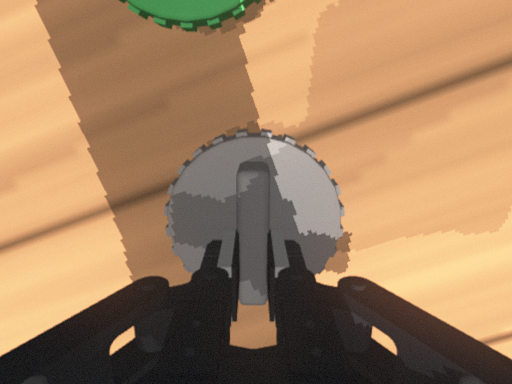

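The grip is 6.5 mm too far along the bar and 10 mm too high. I'll open and correct it.

```bash
python3 -m jog '[[[0,0,0],[0,0,0],60],[[0,0,0],[0,0,0],70],[[-0.004,0.0016,0.002],[0.012,0.01,0],80]]';python3 -m jog '[[[-0.0025,0.001,0],[0,0,0],80],[[0,0,0],[0,0,0],80]]'
```

```text
clock: 3.75
position: [0.4515, -0.2149, 0.0634]
ee_rot: [0.178, 0.984, 0.0, 0.0]
ft_force: [-0.2, 0.9, 0.3]
grip_width: 0.771
clock: 4.0
position: [0.4487, -0.214, 0.0635]
ee_rot: [0.178, 0.984, 0.0, -0.0]
ft_force: [0.6, 0.6, 0.4]
grip_width: 0.803
```

```bash
python3 -m jog '[[[0,0,-0.006],[0,0,0],70],[[0,0,-0.006],[0,0,0],60],[[0,0,0],[0,0,0],60]]'
```

```text
clock: 4.38
position: [0.4485, -0.214, 0.0504]
ee_rot: [0.178, 0.984, 0.0, -0.0]
ft_force: [-0.5, 0.5, 0.0]
grip_width: 0.6
```

```bash
python3 -m jog '[[[0,0,0],[0,0,0],0],[[0,0,0],[0,0,0],0],[[0,0,0],[0,0,0],0],[[0,0,0],[0,0,0],0]]' 60
python3 - <<'E'
from h import *
p,d=cams.camera('wrist')
cv2.imwrite('pics/w4.png',p[:,:,::-1])
E
```

```text
clock: 4.88
position: [0.4488, -0.2139, 0.0505]
ee_rot: [0.178, 0.984, 0.0, -0.0]
ft_force: [0.9, 0.1, -1.7]
grip_width: 0.149
```

View pics/w4.png

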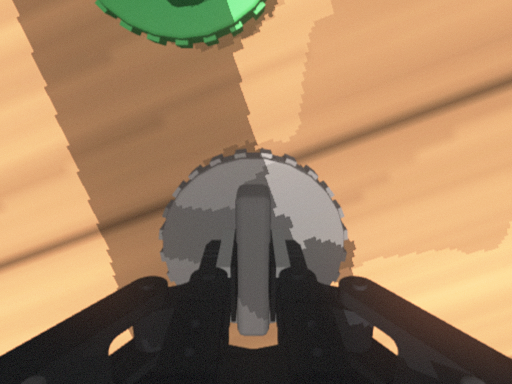

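The grip is central and deep on the bar. Now I'll lift.

```bash
python3 -m jog '[[[0,0,0.03],[0,0,0],0],[[0,0,0.05],[0,0,0],0],[[0,0,0.06],[0,0,0],0],[[0,0.02,0.06],[0,0,0],0],[[0,0.05,0.01],[0,0,0],0]]';python3 -m jog '[[[0.0,0.055,0],[0,0,0.06],0],[[0,0.03,0],[0,0,0.06],0],[[0,0,0],[0,0,0],0]]'
python3 - <<'E'
from h import *
o=sensors.get_obs();q=o['ee_rot'];print(o['position'],np.degrees(2*np.arctan2(q[1],q[0])),o['joint_pos'])
m=cams.camera_model('wrist');p,d=cams.camera('wrist')
np.savez('pics/w5.npz',p=p,d=d,V=m['view'],K=m['intrinsics']);cv2.imwrite('pics/w5.png',p[:,:,::-1])
E
```

```text
clock: 5.55
position: [0.4453, -0.1449, 0.2631]
ee_rot: [0.181, 0.984, 0.001, -0.003]
ft_force: [0.8, 1.5, -2.3]
grip_width: 0.148
clock: 5.92
position: [0.4451, -0.0544, 0.2644]
ee_rot: [0.117, 0.993, 0.0, -0.001]
ft_force: [-0.7, -0.9, -1.9]
grip_width: 0.147
[ 0.44512496 -0.05443315  0.26443905] 166.54349412678374 [ 0.69584363 -0.0397012  -0.64816988  1.84667245 -0.02574137  1.32942252
  1.39021132]
```

View pics/w5.png

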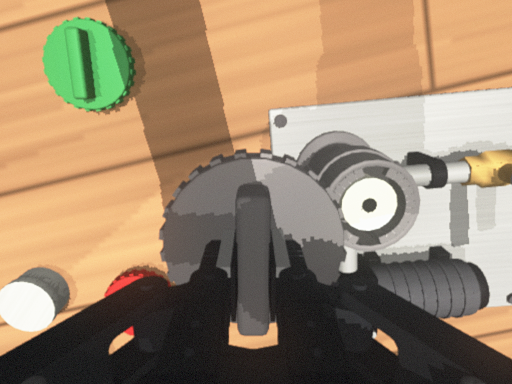

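The head is at (370,205), its white element ring is fully visible, and the two dark entry slots are at about (376,165) and (370,240). I'll locate the axis from several views.

Run:
```python
from h import *
def elem(p,d,m,u0,u1,v0,v1,thr,name):
    c=p[v0:v1,u0:u1].astype(int);k=((c.min(2)>thr)).astype(np.uint8)
    n,L,s,C=cv2.connectedComponentsWithStats(k)
    W=cloud(m,d)[v0:v1,u0:u1]
    for i in 1+np.argsort(-s[1:,4])[:2]:
        cs,_=cv2.findContours((L==i).astype(np.uint8),cv2.RETR_EXTERNAL,cv2.CHAIN_APPROX_NONE);cn=max(cs,key=len)
        if len(cn)<6: continue
        e=cv2.fitEllipse(cn);u,v=e[0][0]+u0,e[0][1]+v0
        z=np.median(W[L==i][:,2]);print(name,s[i],'ell',u,v,e[1],'z',z,'cast .129',cast(m,u,v,.129))
z=np.load('pics/w5.npz');m={'intrinsics':z['K'],'view':z['V']}
elem(z['p'],z['d'],m,320,422,155,250,175,'wrist')
W=cloud(m,z['d'])[155:262,300:425].reshape(-1,3);w=W[(W[:,2]>.130)&(W[:,2]<.140)]
print('rim',cv2.minEnclosingCircle(w[:,:2].astype(np.float32)),len(w),np.median(w[:,2]))
p,d=load('top0');elem(p,d,cams.camera_model('top'),258,300,190,228,150,'top')
p,d=load('scene0');elem(p,d,cams.camera_model('scene'),222,252,180,205,150,'scene')
# slots/rim picture
im=z['p'][140:260,300:430,::-1];cv2.imwrite('pics/head.png',cv2.resize(im,None,fx=5,fy=5,interpolation=cv2.INTER_CUBIC))
# pipe direction in wrist view: points z .045-.068 by silver
W=cloud(m,z['d']);k=(W[...,2]>.058)&(W[...,2]<.067);k[:, :405]=0;k[190:]=0;w=W[k];print('pipe',axis(w),len(w))
k=(W[...,2]>.068)&(W[...,2]<.08);k[:, :455]=0;k[195:]=0;print('valve',axis(W[k]),k.sum())
```

```text
wrist [  21   23   56   53 2126] ell 368.927059173584 203.8567657470703 (50.61683654785156, 55.873863220214844) z 0.12900948009504307 cast .129 [0.48438196 0.03137825 0.129     ]
wrist [ 29  31  73  64 921] ell 417.5231399536133 249.36237335205078 (53.07865905761719, 76.17179870605469) z 0.008247841089701748 cast .129 [0.53363506 0.06513244 0.129     ]
rim ((0.4845625162124634, 0.030845172703266144), 0.03871101140975952) 3056 0.13476946377950944
top [ 20   0  22  38 313] ell 288.4285011291504 209.36691093444824 (20.719228744506836, 40.55437469482422) z 0.008660324742289236 cast .129 [0.48332239 0.00359582 0.129     ]
top [ 14  12  15  15 149] ell 278.59844398498535 208.95225524902344 (13.499655723571777, 14.099188804626465) z 0.13018280444650898 cast .129 [0.48498539 0.03196719 0.129     ]
scene [ 9  7 13  7 61] ell 237.1207685470581 190.0017433166504 (5.9806132316589355, 12.351540565490723) z 0.12737533098181064 cast .129 [0.48628446 0.03199315 0.129     ]
pipe (array([0.49615514, 0.1359975 ]), np.float64(84.20371686908705), array([0.0343513 , 0.10789513])) 1533
valve (array([0.50303739, 0.16724045]), np.float64(102.26302547057603), array([0.02356534, 0.03270785])) 570
```

View pics/head.png

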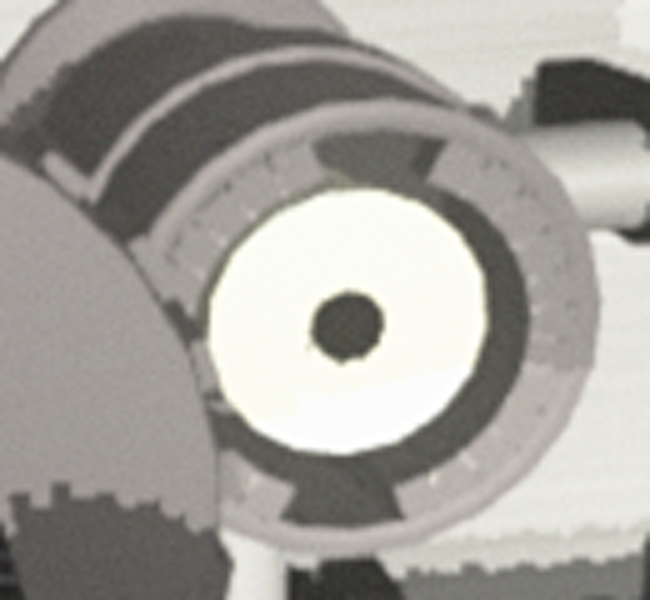

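Run:
```python
from h import *
z=np.load('pics/w5.npz');m={'intrinsics':z['K'],'view':z['V']}
C=np.array([.4846,.0313])
P=[cast(m,300+a/5,140+b/5,.135) for a,b in [(315,150),(448,140),(283,522),(403,520)]]
for q in P: e=q[:2]-C;print(np.hypot(*e),np.degrees(np.arctan2(e[1],e[0])))
u=(P[0]+P[1])/2;l=(P[2]+P[3])/2;e=u-l;print('slot line',np.degrees(np.arctan2(e[1],e[0])), (u+l)/2)
mt=cams.camera_model('top');p,d=load('top0')
s=cast(mt,190+152/4,140+255/4,.104);e=s[:2]-C;print('stem',s,np.hypot(*e),np.degrees(np.arctan2(e[1],e[0])))
cs=[cast(mt,190+a/4,140+b/4,.006) for a,b in [(102,18),(450,64),(412,375),(57,328)]]
for i in range(4):
    e=cs[i]-cs[i-1];print('skid',np.degrees(np.arctan2(e[1],e[0]))%90,np.hypot(*e[:2]))
W=cloud(mt,d);k=(W[...,2]>.095)&(W[...,2]<.115)&(p.max(2)<75);k[:165]=0;k[200:]=0;k[:,:222]=0;k[:,242:]=0;print('sleeve',axis(W[k]),k.sum(),W[k].mean(0))
```

```text
0.030864042394328557 -176.1591606467603
0.03289956930010226 147.12827316294977
0.03365376435870506 -28.82547402351864
0.03377962167870419 4.712984128052732
slot line 166.4769166178877 [0.48578064 0.03188467 0.135     ]
stem [0.50424669 0.17933122 0.104     ] 0.14932928585900931 82.43989170231528
skid 81.35445836971734 0.24919225895449323
skid 81.43747975712124 0.2797124779590649
skid 81.63542490304536 0.24868110310594052
skid 81.54197839098165 0.2809331642150051
sleeve (array([0.56722744, 0.17628789]), np.float64(177.2319876553105), array([0.02248322, 0.06676325])) 125 [0.56722744 0.17628789 0.10490961]
```

```bash
python3 -m jog '[[[0.02,0.04,0],[0,0,0.008],0],[[0.0195,0.0457,-0.02],[0,0,0],0],[[0,0,-0.03],[0,0,0],0],[[0,0,0],[0,0,0],0]]';  python3 - <<'E'
from h import *
o=sensors.get_obs();q=o['ee_rot'];print(o['position'],np.degrees(2*np.arctan2(q[1],q[0])),o['joint_pos'],o['ft_force'])
E
```

```text
clock: 6.48
position: [0.486, 0.0254, 0.2117]
ee_rot: [0.12, 0.993, -0.0, -0.003]
ft_force: [-0.4, -0.8, -1.1]
grip_width: 0.148
[0.48601711 0.02538746 0.21170767] 166.1834795381732 [ 0.57288543  0.11743287 -0.75575707  1.83191722  0.08383429  1.23005955
  1.12176342] [-0.36946108 -0.77508245 -1.08605012]
```

```bash
python3 -m jog '[[[-0.0014,0.0059,0],[0,-0.005,0.014],0],[[0,0,-0.012],[0,0,0],0],[[0,0,0],[0,0,0],0]]';  python3 - <<'E'
from h import *
o=sensors.get_obs();q=o['ee_rot'];print(o['position'],np.degrees(2*np.arctan2(q[1],q[0])),o['ft_force'])
p,d=cams.camera('scene');cv2.imwrite('pics/s6.png',cv2.resize(p[140:260,170:330,::-1],None,fx=5,fy=5,interpolation=cv2.INTER_CUBIC))
E
```

```text
clock: 6.85
position: [0.4855, 0.0293, 0.201]
ee_rot: [0.115, 0.993, -0.0, 0.001]
ft_force: [0.5, -0.8, -1.5]
grip_width: 0.148
[0.48548576 0.02931514 0.20100375] 166.8093726448078 [ 0.4737177  -0.82947724 -1.48145401]
```

View pics/s6.png

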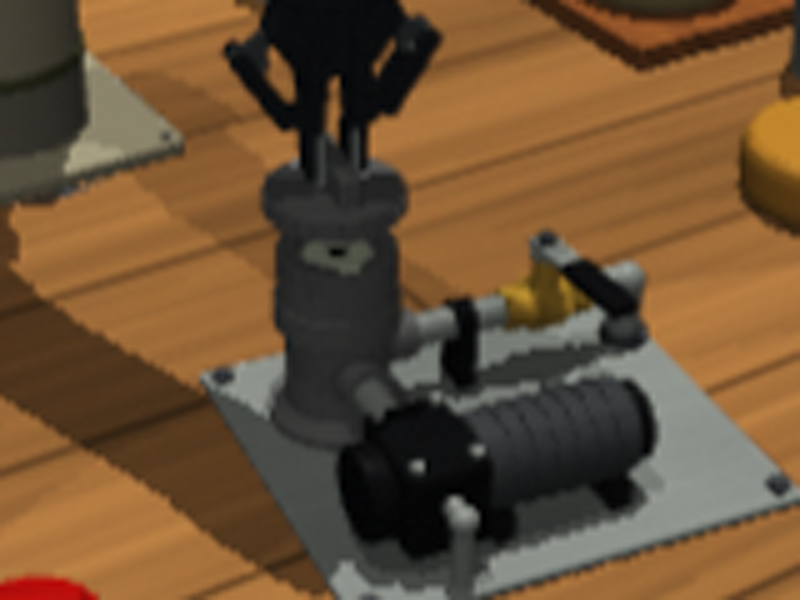

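The scene view shows the cap hanging just above the head, slightly left of it, which agrees with the 2 mm y shortfall in the reading. I'll correct that and lower it.

```bash
python3 -m jog '[[[-0.0009,0.002,0],[0,0,0],0],[[-0.0002,0.0003,-0.007],[0,0,0],0],[[0,0,-0.005],[0,0,0],0],[[0,0,0],[0,0,0],0]]'
```

```text
clock: 7.4
position: [0.4849, 0.0317, 0.1894]
ee_rot: [0.115, 0.993, -0.0, 0.002]
ft_force: [0.3, -0.3, -2.2]
grip_width: 0.149
```

```bash
python3 -m jog '[[[-0.0003,-0.0004,-0.004],[0,0.003,0.003],0],[[0,0,-0.003],[0,0,0],0],[[0,0,0],[0,0,0],0]]';python3 -m jog '[[[0,0,-0.004],[0,0,0],0],[[0,0,0],[0,0,0],0]]'
```

```text
clock: 7.78
position: [0.4846, 0.0313, 0.1818]
ee_rot: [0.113, 0.994, -0.0, 0.0]
ft_force: [0.3, 0.2, -1.8]
grip_width: 0.149
clock: 8.02
position: [0.4851, 0.0314, 0.1781]
ee_rot: [0.113, 0.994, -0.0, 0.001]
ft_force: [-2.4, -0.3, 1.8]
grip_width: 0.144
```

The plug is in the bore with the lugs just entering the slots, and the 3–4 N matches the spring. I'll press on.

```bash
python3 -m jog '[[[-0.0004,0,-0.005],[0,0,0],0],[[0,0,-0.005],[0,0,0],0],[[0,0,0],[0,0,0],0]]'
```

```text
clock: 8.4
position: [0.4851, 0.0314, 0.1685]
ee_rot: [0.113, 0.994, -0.0, 0.002]
ft_force: [-2.0, -0.7, 6.9]
grip_width: 0.145
```

```bash
python3 -m jog '[[[0,0,-0.003],[0,0,0],0],[[0,0,-0.002],[0,0,0],0],[[0,0,0],[0,0,0],0]]'
```

```text
clock: 8.78
position: [0.4852, 0.0314, 0.1642]
ee_rot: [0.113, 0.994, -0.001, 0.002]
ft_force: [-3.1, -0.3, 8.6]
grip_width: 0.151
```

The flange is about at the rim, with the spring at about 10.4 N as expected. Now I'll turn clockwise.

```bash
python3 -m jog '[[[0,0,-0.001],[0,0,0],0],[[0,0,-0.0005],[0,0,-0.1],0],[[0,0,-0.0005],[0,0,-0.15],0],[[0,0,0],[0,0,0],0]]' 70
```

```text
clock: 9.28
position: [0.4859, 0.0325, 0.1639]
ee_rot: [0.24, 0.971, -0.001, 0.003]
ft_force: [-3.2, -1.6, 7.3]
grip_width: 0.142
```

```bash
python3 -m jog '[[[-0.001,-0.001,-0.001],[0,0.003,-0.15],0],[[0,0,-0.0005],[0,0,-0.15],0],[[0,0,-0.0005],[0,0,-0.15],0],[[0,0,0],[0,0,0],0]]';python3 -c "
from h import *
o=sensors.get_obs();print(o['torque'],o['position'])"
```

```text
clock: 9.78
position: [0.4863, 0.0332, 0.164]
ee_rot: [0.457, 0.89, -0.001, 0.003]
ft_force: [-2.8, -1.4, 7.9]
grip_width: 0.147
[-0.20182378  0.85643008 -0.10627424] [0.48630171 0.03321845 0.163969  ]
```

```bash
python3 -m jog '[[[-0.0012,-0.0012,-0.001],[0,0.003,-0.15],0],[[-0.0003,-0.0005,-0.0005],[0,0,-0.15],0],[[-0.0003,-0.0005,-0.0005],[0,0,-0.15],0],[[0,0,0],[0,0,0],0]]';python3 -c "
from h import *
o=sensors.get_obs();print(o['torque'],o['position'])
p,d=cams.camera('wrist');cv2.imwrite('pics/w7.png',p[:,:,::-1])"
```

```text
clock: 10.28
position: [0.4866, 0.0326, 0.1643]
ee_rot: [0.649, 0.761, 0.0, 0.003]
ft_force: [-3.9, -0.8, 8.7]
grip_width: 0.145
[-0.19864019  1.00361415 -0.01509307] [0.48657669 0.03256907 0.16434139]
```

View pics/w7.png

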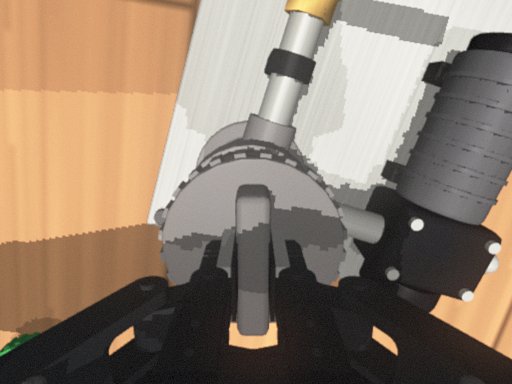

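The cap turns with the gripper: the bar is still vertical at column 253, and about 17° short of the pipe. I'll finish the turn.

```bash
python3 -m jog '[[[-0.001,-0.0006,-0.001],[0,0.003,-0.15],0],[[-0.0003,0,-0.0005],[0,0,-0.15],0],[[0,0,-0.0003],[0,0,-0.015],0],[[0,0,0],[0,0,0],0]]';python3 -c "
from h import *
o=sensors.get_obs();q=o['ee_rot'];print(o['torque'],o['position'],np.degrees(2*np.arctan2(q[1],q[0])))"
```

```text
clock: 10.82
position: [0.4862, 0.0324, 0.1644]
ee_rot: [0.763, 0.646, -0.001, 0.003]
ft_force: [-2.8, 0.6, 6.2]
grip_width: 0.145
[-0.03057494  0.62635639  0.12726203] [0.4862456  0.03237451 0.16435221] 80.52858468141127
```

```bash
python3 -m jog '[[[0,0,0.003],[0,0,0.02],0],[[0,0,0.003],[0,0,0],0],[[0,0,0],[0,0,0],0]]';python3 -c "
from h import *
o=sensors.get_obs();q=o['ee_rot'];print(o['torque'],o['position'],np.degrees(2*np.arctan2(q[1],q[0])))"
```

```text
clock: 11.2
position: [0.4863, 0.0324, 0.1695]
ee_rot: [0.756, 0.654, -0.0, 0.003]
ft_force: [1.2, 0.6, 2.0]
grip_width: 0.146
[ 0.20294276 -0.16232132  0.02127818] [0.48625626 0.03240136 0.16952465] 81.70419691456453
```

```bash
python3 -m jog '[[[0,0,0.002],[0,0,0],0],[[0,0,0],[0,0,0],0]]';python3 -m jog '[[[0,0,0.001],[0,0,0],0],[[0,0,0],[0,0,0],0]]';python3 -c "
from h import *
o=sensors.get_obs();print(o['torque'],o['position'])"
```

```text
clock: 11.45
position: [0.4863, 0.0324, 0.1695]
ee_rot: [0.756, 0.654, -0.0, 0.002]
ft_force: [0.2, 0.5, 4.3]
grip_width: 0.142
clock: 11.7
position: [0.4863, 0.0323, 0.1696]
ee_rot: [0.756, 0.654, -0.0, 0.002]
ft_force: [1.7, -0.5, -0.5]
grip_width: 0.146
[ 0.17183003 -0.51666901  0.00527271] [0.48627249 0.03234389 0.16958181]
```

The cap stops rising at exactly the locked height of 0.1695. I'll release, retreat and look.

```bash
python3 -m jog '[[[0,0,0],[0,0,0],40],[[0,0,0],[0,0,0],70],[[0,0,0.01],[0,0,0],80],[[0,0,0.04],[0,0,0],80],[[0,0,0.05],[0,0,0],80]]';python3 -c "
from h import *
m=cams.camera_model('wrist');p,d=cams.camera('wrist');cv2.imwrite('pics/w8.png',p[:,:,::-1]);np.savez('pics/w8.npz',p=p,d=d,V=m['view'],K=m['intrinsics'])
W=cloud(m,d);k=(W[...,2]>.164)&(W[...,2]<.18);n,L,s,C=cv2.connectedComponentsWithStats(k.astype(np.uint8));i=1+np.argmax(s[1:,4]);w=W[L==i];print(s[i],axis(w),np.median(w[:,2]))
k=(W[...,2]>.142)&(W[...,2]<.155);w=W[k];print(np.median(w,0),len(w))
p,d=cams.camera('top');np.savez('pics/top8.npz',p=p,d=d);cv2.imwrite('pics/top8.png',cv2.resize(p[140:290,190:390,::-1],None,fx=4,fy=4,interpolation=cv2.INTER_CUBIC))
"
```

```text
clock: 12.32
position: [0.4836, 0.0323, 0.271]
ee_rot: [0.756, 0.654, -0.003, -0.0]
ft_force: [0.8, 0.0, 0.9]
grip_width: 0.798
[ 247  148   21   88 1741] (array([0.48635331, 0.03300319]), np.float64(81.90570015188801), array([0.01591425, 0.07223437])) 0.16987761288119196
[0.48900843 0.03425942 0.14809248] 8280
```

View pics/w8.png

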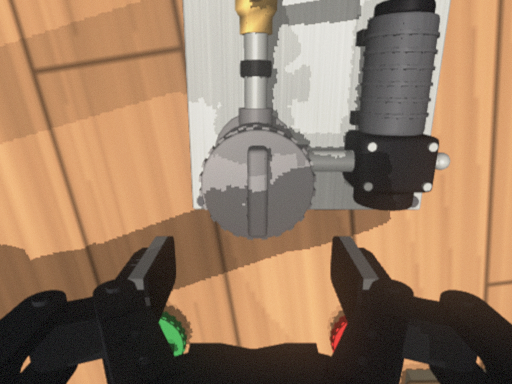

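The bar top is at 0.170 m and the flange top at 0.148 m. The bar lies at 81.9°, in line with the pipe in the image (bar at column 257, pipe at column 257). So the cap sits at the locked height. Next I'll look at the lever.

```bash
python3 -m jog '[[[0.02,0.05,0],[0,0,0],60],[[0.03,0.05,0],[0,0,0],20],[[0,0,0],[0,0,0],0]]' 30;python3 - <<'E'
from h import *
m=cams.camera_model('wrist');p,d=cams.camera('wrist');cv2.imwrite('pics/w9.png',p[:,:,::-1]);np.savez('pics/w9.npz',p=p,d=d,V=m['view'],K=m['intrinsics'])
W=cloud(m,d)
H=np.array([.4855,.0318]);a=np.radians(82);ey=np.array([np.cos(a),np.sin(a)]);ex=np.array([ey[1],-ey[0]])
R=np.stack([(W[...,:2]-H)@ex,(W[...,:2]-H)@ey],-1)
k=(W[...,2]>.085)&(W[...,2]<.12)&(d>.05)
n,L,s,C=cv2.connectedComponentsWithStats(k.astype(np.uint8))
for i in range(1,n):
    if s[i,4]>150: print(s[i],axis(W[L==i]),np.median(W[L==i][:,2]),'headframe',np.percentile(R[L==i],[2,98],axis=0).round(3).tolist(),p[L==i].mean(0))
# motor heights
k=(R[...,0]>.03)&(R[...,0]<.2)&(R[...,1]>0)&(R[...,1]<.25)&(W[...,2]>.04)
for x in np.arange(.03,.2,.02):
    print(round(x,2),[ (round(float(np.percentile(W[...,2][k&(abs(R[...,0]-x)<.01)&(abs(R[...,1]-y)<.01)],95)),3) if (k&(abs(R[...,0]-x)<.01)&(abs(R[...,1]-y)<.01)).sum()>5 else 0) for y in np.arange(.04,.25,.02)])
E
```

```text
clock: 12.8
position: [0.5378, 0.1344, 0.2776]
ee_rot: [0.758, 0.653, 0.002, 0.004]
ft_force: [-0.2, 0.1, -0.8]
grip_width: 0.178
[ 196  100  118   35 2838] (array([0.54937291, 0.17844275]), np.float64(177.25504566688852), array([0.02392695, 0.11593749])) 0.10371453873936114 headframe [[-0.007, 0.143], [0.089, 0.167]] [124.8192389  122.83298097 118.74066244]
[174 232  45  37 494] (array([0.47260552, 0.06736881]), np.float64(-157.4570779570702), array([0.00934338, 0.04921423])) 0.1001616255659132 headframe [[-0.037, 0.016], [0.003, 0.041]] [96.13360324 91.90890688 88.97368421]
[236 238  19  40 357] (array([0.51877883, 0.04967963]), np.float64(113.94387287366985), array([0.00609646, 0.03728558])) 0.1007214866893881 headframe [[0.022, 0.003], [0.039, 0.033]] [64.37815126 61.92436975 60.52380952]
0.03 [0, 0, 0, 0, 0.344, 0.105, 0.105, 0.401, 0, 0, 0]
0.05 [0, 0, 0, 0.307, 0.351, 0.106, 0.106, 0, 0, 0, 0]
0.07 [0, 0, 0, 0.332, 0.336, 0.106, 0.106, 0, 0, 0, 0]
0.09 [0, 0, 0, 0.319, 0.345, 0.105, 0.105, 0, 0, 0, 0]
0.11 [0.077, 0.077, 0.077, 0.077, 0.077, 0.072, 0, 0, 0, 0, 0]
0.13 [0.082, 0.083, 0.083, 0.083, 0.082, 0.078, 0, 0, 0, 0, 0]
0.15 [0.081, 0.081, 0.082, 0.081, 0.081, 0.076, 0, 0, 0, 0, 0]
0.17 [0.07, 0.069, 0.069, 0.069, 0.069, 0.063, 0, 0, 0, 0, 0]
0.19 [0, 0, 0, 0, 0, 0, 0, 0, 0, 0, 0]
```

View pics/w9.png

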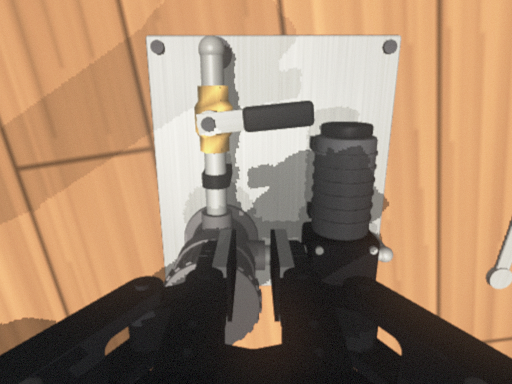

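The lever is at rows 103–130, from the stem at (208,124) to the sleeve end at (313,113), about 5° off square to the pipe. The motor top is at 0.083 m, so fingertips at 0.087 m clear it. I'll bring the shut fingers down on the filter side of the sleeve.

```bash
python3 -m jog '[[[0.0235,0.0058,0],[0.005,0,0],0],[[0,0,-0.04],[0,0,0],0],[[0,0,-0.05],[0,0,0],0],[[0,0,-0.04],[0,0,0],0],[[0,0,0],[0,0,0],0]]'
```

```text
clock: 13.48
position: [0.5612, 0.1313, 0.1469]
ee_rot: [0.76, 0.649, 0.003, 0.006]
ft_force: [0.5, -0.8, 0.5]
grip_width: -0.002
```

```bash
python3 -m jog '[[[0,0.006,-0.02],[0.005,0.012,0],0],[[0,0,-0.02],[0,0,0],0],[[0,0,0],[0,0,0],0]]';python3 -c "
from h import *
p,d=cams.camera('wrist');cv2.imwrite('pics/w10.png',p[:,:,::-1])"
```

```text
clock: 13.85
position: [0.563, 0.1366, 0.1085]
ee_rot: [0.761, 0.649, 0.001, 0.001]
ft_force: [1.0, 0.2, -0.8]
grip_width: 0.002
```

View pics/w10.png

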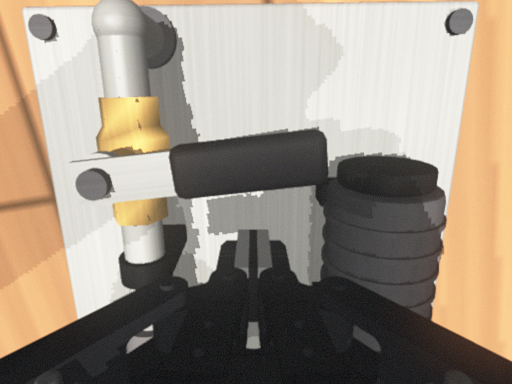

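The sleeve is at (250,163) and the shut fingertips at (255,250) in front of it, clear all round. Now I'll push it along the arc, turning the tool with it.

```bash
python3 -m jog '[[[0.003,0.018,-0.002],[0,0,0.1],0],[[0.004,0.014,0],[0,0,0.18],0],[[0.001,0.012,0],[0,0,0.18],0],[[0,0,0],[0,0,0],0]]'
```

```text
clock: 14.4
position: [0.5733, 0.1775, 0.1094]
ee_rot: [0.59, 0.807, 0.001, 0.004]
ft_force: [-0.5, 0.5, -0.0]
grip_width: 0.001
```

```bash
python3 -m jog '[[[-0.002,0.013,-0.001],[0,0.004,0.18],0],[[-0.004,0.013,0],[0,0,0.18],0],[[-0.007,0.012,0],[0,0,0.18],0],[[0,0,0],[0,0,0],0]]'
```

```text
clock: 14.9
position: [0.5656, 0.2103, 0.1113]
ee_rot: [0.358, 0.934, 0.001, 0.007]
ft_force: [-0.7, -0.5, -0.3]
grip_width: 0.0
```

```bash
python3 -m jog '[[[-0.007,0.009,-0.003],[0.003,0.014,0.17],0],[[-0.010,0.010,-0.002],[0,0,0.18],0],[[0,0,0],[0,0,0],0]]';python3 -c "
from h import *
p,d=cams.camera('wrist');cv2.imwrite('pics/w11.png',p[:,:,::-1]);print(sensors.get_obs()['joint_pos'])"
```

```text
clock: 15.28
position: [0.5533, 0.2269, 0.1097]
ee_rot: [0.198, 0.98, 0.002, 0.004]
ft_force: [0.5, -0.5, 0.1]
grip_width: -0.002
[ 0.24359115  0.55794462 -0.91995091  1.66368685  0.48193104  1.15397575
  0.36838834]
```

View pics/w11.png

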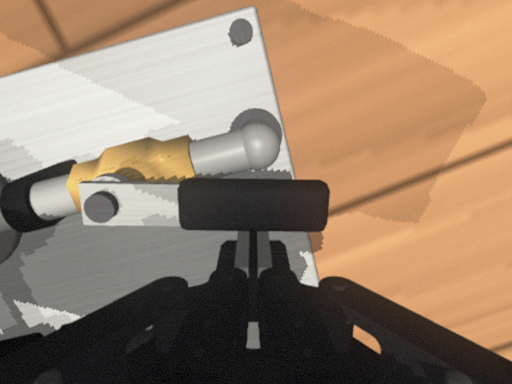

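The lever lies flat against the fingers at rows 180–230, at about 67°, with 15° to go.

```bash
python3 -m jog '[[[-0.009,0.006,-0.002],[0,0.006,0.13],0],[[-0.009,0.005,-0.001],[0,0,0.13],0],[[0,0,0],[0,0,0],0]]';python3 -m jog '[[[-0.003,0.0005,0],[0,0.004,0],0],[[0,0,0],[0,0,0],0]]'; python3 -m jog '[[[-0.003,0.0005,0],[0,0.004,0],0],[[0,0,0],[0,0,0],0]]'
```

```text
clock: 15.7
position: [0.5397, 0.2359, 0.1088]
ee_rot: [0.08, 0.997, 0.003, 0.004]
ft_force: [-0.3, -0.3, 0.7]
grip_width: 0.002
clock: 15.95
position: [0.5375, 0.2356, 0.1088]
ee_rot: [0.086, 0.996, 0.003, 0.002]
ft_force: [1.0, 0.8, -0.7]
grip_width: -0.001
clock: 16.2
position: [0.5375, 0.2353, 0.109]
ee_rot: [0.089, 0.996, 0.003, 0.002]
ft_force: [0.2, -0.4, 0.1]
grip_width: -0.002
```

```bash
python3 -m jog '[[[-0.004,0.0005,0],[0,0,0],0]]'; python3 -m jog '[[[-0.008,0.001,0],[0,0,0],0]]';python3 -c "
from h import *
p,d=cams.camera('wrist');cv2.imwrite('pics/w12.png',p[:,:,::-1]);print(sensors.get_obs()['ft_force'],sensors.get_obs()['position'])"
```

```text
clock: 16.32
position: [0.5368, 0.2351, 0.1095]
ee_rot: [0.091, 0.996, 0.004, 0.005]
ft_force: [25.0, 2.9, -12.8]
grip_width: -0.001
clock: 16.45
position: [0.5361, 0.235, 0.1101]
ee_rot: [0.094, 0.996, 0.007, 0.012]
ft_force: [49.8, 8.9, -34.2]
grip_width: 0.0
[ 37.60241786   7.83284662 -22.27725751] [0.53626242 0.23470964 0.11027885]
```

View pics/w12.png

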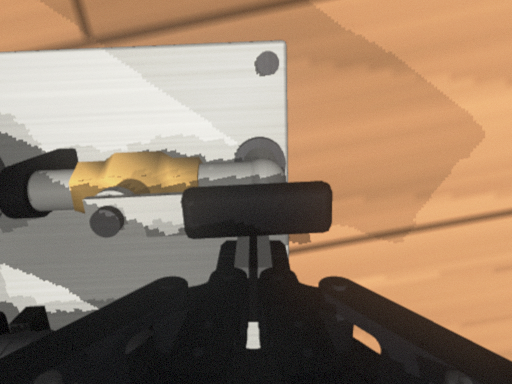

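The force climbs to 50 N with no further motion, so the lever is on its stop. I'll back off and check.

```bash
python3 -m jog '[[[0.006,0,0],[0,0,0],0],[[0.015,0,0],[0,0.012,0],0],[[0.01,0,0.04],[0,0,0],0],[[-0.005,0,0.06],[0,0,0],0],[[-0.02,-0.03,0.06],[0,0,-0.15],0]]';python3 -m jog '[[[-0.03,-0.04,0.04],[0,0,-0.15],0],[[0,0,0],[0,0,0],0]]';python3 - <<'E'
from h import *
for n in ['wrist','top','scene']:
    m=cams.camera_model(n);p,d=cams.camera(n)
    np.savez(f'pics/{n}13.npz',p=p,d=d,V=m['view'],K=m['intrinsics']);cv2.imwrite(f'pics/{n}13.png',p[:,:,::-1] if n!='top' else cv2.resize(p[140:290,190:390,::-1],None,fx=4,fy=4,interpolation=cv2.INTER_CUBIC))
E
```

```text
clock: 17.12
position: [0.5413, 0.2068, 0.2622]
ee_rot: [0.172, 0.985, 0.005, -0.001]
ft_force: [0.7, -0.8, 1.2]
grip_width: -0.002
clock: 17.38
position: [0.5112, 0.1667, 0.3056]
ee_rot: [0.251, 0.968, 0.005, 0.001]
ft_force: [0.0, 0.5, 0.4]
grip_width: -0.001
```

View pics/wrist13.png

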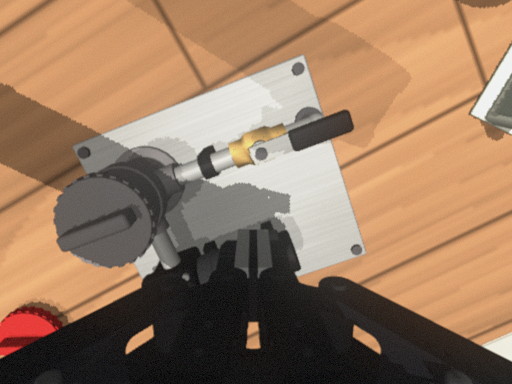

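View pics/top13.png

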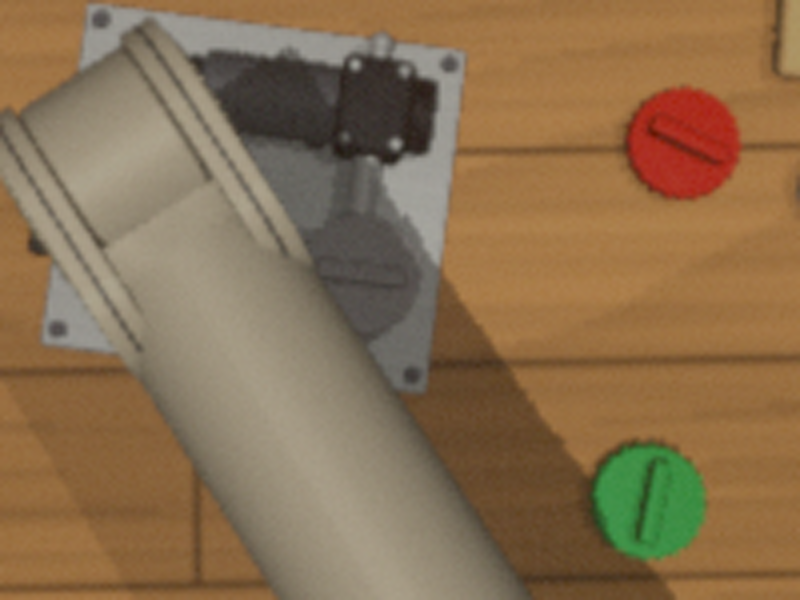

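View pics/scene13.png

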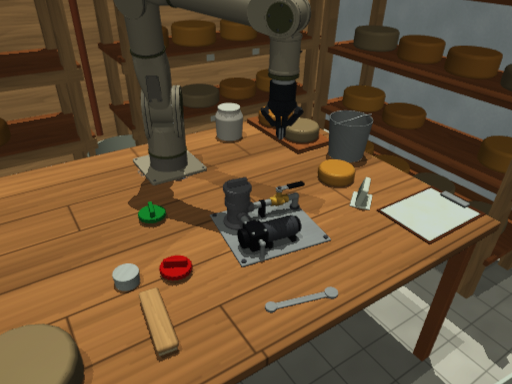

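The wrist view shows the bar from (60,243) to (135,215), and the lever from the stem at (262,153) to its tip at (350,120), both parallel to the pipe. The bystanders look unmoved. I'll check the angles in numbers.

Run:
```python
from h import *
z=np.load('pics/wrist13.npz');p,d=z['p'],z['d'];m={'intrinsics':z['K'],'view':z['V']};W=cloud(m,d)
for nm,z0,z1,b in [('bar',.163,.18,(40,160,190,270)),('lever',.094,.115,(240,360,100,175))]:
    u0,u1,v0,v1=b;w=W[v0:v1,u0:u1];k=(w[...,2]>z0)&(w[...,2]<z1)
    n,L,s,C=cv2.connectedComponentsWithStats(k.astype(np.uint8));i=1+np.argmax(s[1:,4]);P=w[L==i];print(nm,s[i,4],axis(P),np.median(P[:,2]))
w=W[100:175,240:360];c=p[100:175,240:360];k=(w[...,2]>.094)&(w[...,2]<.115)&(c.max(2)<80);print('sleeve',w[k].mean(0),k.sum())
w=W[160:280,40:170];k=(w[...,2]>.143)&(w[...,2]<.153);print('flange z',np.median(w[k],0),k.sum())
# bystanders
a=np.load('pics/scene0.npz')['p'].astype(int);b=np.load('pics/scene13.npz')['p'].astype(int)
for nm,(u0,u1,v0,v1) in dict(tin=(110,142,260,294),brush=(138,180,286,356),red=(158,194,252,284),green=(136,168,202,228),logger=(348,376,174,212),cheese=(316,358,158,188),wrench=(262,342,285,313)).items(): print(nm,abs(a-b)[v0:v1,u0:u1].mean().round(2))
```

```text
bar 1313 (array([0.4851042 , 0.03267945]), np.float64(81.70792369969853), array([0.01630324, 0.07428852])) 0.16983058009302213
lever 2302 (array([0.5118455, 0.2220646]), np.float64(81.77548576404575), array([0.02418382, 0.11552676])) 0.10364181143377468
sleeve [0.5147927  0.23985129 0.10422523] 1350
flange z [0.47721819 0.03484105 0.14810612] 5817
tin 2.11
brush 2.05
red 2.12
green 10.49
logger 2.06
cheese 1.65
wrench 2.05
```

The bar is at 81.7° and the lever at 81.8°, with head +y at about 82°. The cap is at its locked height. The tin, brush, red cap, logger, cheese and wrench are unchanged in the picture. The green cap's patch differs, but in the top view it sits at the same pixels (650,500), so that looks like the moved arm's shadow. I'll hand in.

```bash
python3 -c "
from workcell import manip
print(manip.hand_in())"
```

```text
the job is handed in; nothing more can be done
None
```

I set the grey cap on the filter head, pressed it down and turned it about 86° clockwise until it locked. Only then did I push the inlet lever open to its stop with the shut fingers. The job was handed in after about 17.5 s on the clock, with the gripper clear of everything.

**Last checks**
- **Cap:** the flange top measured 0.148 m and the bar top 0.170 m, both matching the locked heights. Before I let go, the cap did not rise past the locked height when I commanded it 3 mm higher. The bar lies at 81.7°, against about 82° for the inlet pipe.
- **Lever:** it lies at 81.8°, so within about half a degree of the pipe. It stopped moving under the push.
- **Bystanders:** the tin, brush, logger, cheese, red cap and wrench looked unchanged in the scene view. The image patch around the green cap differed, but the cap was at the same pixels in the top view, so I put that down to the arm's shadow.

**What did not go cleanly**
- **First grasp:** it came out 6.5 mm off along the bar and 10 mm too high, so I opened the gripper and gripped the cap again before lifting it.
- **Final push on the lever:** it reached about 50 N sideways (about 61 N total) at the wrist for a moment. The push was through the fingertips and stayed below the 120 N wrist limit. It would exceed the 40 N limit if the fingers counted as the gripper's body.

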